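# Load the sample caddy for the microscope

### The arm

A 6-joint arm with a two-finger parallel gripper is mounted at the origin on the work surface. World frame = base frame: x ahead of the robot, y to its left, z up, the work surface at z = 0. Lengths are in mm, angles in rad, forces in N, time in s.
With the tool pointing down it reaches from about 350 to 775 mm from the base axis. Payload 7.3 kg.
Tool frame: the origin (TCP) lies at the centre of the arm's flange, where the gripper is bolted on; the fingertips stand 178 mm ahead of it and the grasp point (between the pads) lies 159 mm ahead of it; z points along the fingers, y is the direction in which the jaws open and shut (so a half turn about z gives the same grasp; the last joint's range is limited). The gripper opens to 92 mm and grips with 3 to 60 N. Pads are 19 mm wide; open, the fingers measure 130 mm over their backs; the gripper's body (75 mm by 190 mm) begins 47 mm behind the grasp point.
Start: joints at [1.083, 0.342, 1.524, -0, 1.275, -0.146], TCP at [175.95, 494.641, 404.741] pointing down, gripper open.
Joint ranges: [-2.53, 2.53], [-0.77, 2.02], [0.04, 2.7], [-1, 4.14], [0.28, 2.66], [-3.11, 3.11]. Speed limits (rad/s): [2.57, 2.57, 3.14, 3.14, 3.14, 3.14].

### API

Orientations are given as [roll, pitch, yaw] about the fixed x, y, z axes, in that order (R = Rz(yaw) Ry(pitch) Rx(roll)).
In Python, from plant import get_obs, capture, close_job gives the robot as it stands. The module is installed in compiled form; this text tells all that it offers.
- The arm moves only by the shell command python3 -m pendant 'ROWS'. ROWS is JSON, a list of rows, each a list of 3 entries, a list of its own where there are three numbers: the shift along the tool's x, y, z in m, then the turn, a rotation vector about the tool's x, y, z in rad, then the finger opening in m, from 0 to 0.0918. In form: [[[tx, ty, tz], [wx, wy, wz], fingers], ...]. A call has 1 to 10 rows; each row is the pose to reach, as a shift and turn from the pose commanded when the call began, along the tool's axes at that moment; what a row does not reach only later rows make up. A row lasts 1/12 s, in which the tool goes at most 41.7 mm and 7.16 degrees, less where a joint would pass 70% of its speed; a pose out of reach is approached as far as the arm can. A call with a gripper value outside its range is refused whole. The fingers move at their own pace and stop on an object; the grip force is fixed at half the most. Time passes only in rows, so rows that repeat a pose let the fingers close. It gives the time, the measured TCP pose, the force and the opening at its end, in the units of the state.
- get_obs(): the state, without advancing time (a new reading comes with each control period).
- capture(name): name is "scene" or "side" or "wrist"; returns a dict with "color" (384x512x3 uint8, red, green, blue), "mtx" (3x3 intrinsics, pixels), "dist" ([k1, k2, p1, p2, k3] as OpenCV has them; the pictures are not rectified), "rvec" (rotation vector, rad) and "tvec" (3), from world to camera coordinates, as OpenCV has them. Camera axes: x right, y down, z forward; pixel columns grow to the right and rows downward; lengths in mm; the calibration is good to about 2 mm. A picture is of the moment at which its call begins. There is no depth.
- close_job(): hands the job in, once; it reports no verdict.
The state is a dict: "time": time; "joint_positions": joint angles; "dq": joint speeds; "tau": joint torques, N m; "tool_pos": TCP position; "tcp_rot": TCP orientation; "contact_force": force on the tool from outside, world axes, zero at the start; "moment": the same for the moment, N m; "grip_width": finger opening in mm.
Only numpy, scipy, OpenCV 4.12 (cv2) and the standard library are available. Lean on these libraries where they do the work, as an engineer would, in place of code of your own. Each camera call takes 0.05 s, during which the arm holds its last target. There are 200 camera calls.

### The job

Load the caddy for the next microscope session: stand each jar with a plain coloured cap upright on the floor of the bay of its own colour (red, yellow, blue), setting it down rather than dropping it and never tipping it over. Jars with a white sticker on the cap have already been examined: leave them, the dish of grains and the eyepiece standing where they are.

Things in the scene. Friction and masses are not known exactly. Their poses are not given: they have to be found in the camera images.
- jar_red_mid (a point): The red jar to load: upright straight-sided round sample jar of clear glass with brown mineral grains, 40 mm across and 76 mm tall overall, cap included (cap as wide as the jar, top 16 mm), about 120 g, loose on the bench; whole cap plain red. This point is on its axis, half-way up (38 mm above its underside); z along its axis, up.
- jar_yellow_mid (a point): The yellow jar to load: upright straight-sided round sample jar of clear glass with brown mineral grains, 40 mm across and 76 mm tall overall, cap included (cap as wide as the jar, top 16 mm), about 120 g, loose on the bench; whole cap plain yellow. This point is on its axis, half-way up (38 mm above its underside); z along its axis, up.
- jar_blue_mid (a point): The blue jar to load: upright straight-sided round sample jar of clear glass with brown mineral grains, 40 mm across and 76 mm tall overall, cap included (cap as wide as the jar, top 16 mm), about 120 g, loose on the bench; whole cap plain blue. This point is on its axis, half-way up (38 mm above its underside); z along its axis, up.
- bay_red_floor (a point): The red bay of the caddy: an all-red, open, shallow square tray, 70 mm square outside, 60 mm square inside (walls 5 mm thick), its rim 9 mm above its floor. This point is the centre of its inner floor, 9 mm above the bench; z up, x and y along its sides. Three such bays (red, yellow, blue) are fixed in a row, 80 mm apart centre to centre, on one flat grey base plate, 254 x 90 mm and 4 mm thick; the caddy does not move. Which colour is where in the row varies.
- bay_yellow_floor (a point): The yellow bay of the caddy: an all-yellow, open, shallow square tray, 70 mm square outside, 60 mm square inside (walls 5 mm thick), its rim 9 mm above its floor. This point is the centre of its inner floor, 9 mm above the bench; z up, x and y along its sides. Three such bays (red, yellow, blue) are fixed in a row, 80 mm apart centre to centre, on one flat grey base plate, 254 x 90 mm and 4 mm thick; the caddy does not move. Which colour is where in the row varies.
- bay_blue_floor (a point): The blue bay of the caddy: an all-blue, open, shallow square tray, 70 mm square outside, 60 mm square inside (walls 5 mm thick), its rim 9 mm above its floor. This point is the centre of its inner floor, 9 mm above the bench; z up, x and y along its sides. Three such bays (red, yellow, blue) are fixed in a row, 80 mm apart centre to centre, on one flat grey base plate, 254 x 90 mm and 4 mm thick; the caddy does not move. Which colour is where in the row varies.
- done_red_mid (a point): Look-alike, already examined: upright straight-sided round sample jar of clear glass with brown mineral grains, 40 mm across and 76 mm tall overall, cap included (cap as wide as the jar, top 16 mm), about 120 g, loose on the bench; red cap with a white round sticker 24 mm across on its top. Stays where it is. This point is on its axis, half-way up (38 mm above its underside); z along its axis, up.
- done_blue_mid (a point): Look-alike, already examined: upright straight-sided round sample jar of clear glass with brown mineral grains, 40 mm across and 76 mm tall overall, cap included (cap as wide as the jar, top 16 mm), about 120 g, loose on the bench; blue cap with a white round sticker 24 mm across on its top. Stays where it is. This point is on its axis, half-way up (38 mm above its underside); z along its axis, up.
- dish: Bystander: open round glass dish of brown grains, 90 mm across, 16 mm tall, loose. Origin at the centre of its underside.
- eyepiece: Bystander: black microscope eyepiece standing upright, 34 mm across, 48 mm tall, loose. Origin at the centre of its underside.
Not all that is in view belongs to the job. Several things look just like the part that bears bay_yellow_floor: the one meant starts nearest to the robot's base. Leave any turquoise look-alike of the part that bears jar_yellow_mid alone.

How it is judged (in metres and radians):
At the end, for the whole second after the job is handed in: Each plain-capped jar stands upright (0.1 rad), flat on the floor of its own colour's bay (centre within 15 mm of the bay's, as any jar flat in it is), released, at rest; the two stickered jars, the dish and the eyepiece stand upright, at rest, within 30 mm of where they were (horizontal distance between jar_red_mid and bay_red_floor below 0.015 m and z of jar_red_mid in the frame of bay_red_floor between 0.034 and 0.042 m and angle between each of jar_red_mid, jar_yellow_mid, jar_blue_mid, done_red_mid, done_blue_mid, dish, eyepiece's own z axis and vertical below 0.1 rad and linear speed of each of jar_red, jar_yellow, jar_blue, done_red, done_blue, dish, eyepiece below 0.02 m/s and angular speed of each of jar_red, jar_yellow, jar_blue below 0.2 rad/s and horizontal distance between jar_yellow_mid and bay_yellow_floor below 0.015 m and z of jar_yellow_mid in the frame of bay_yellow_floor between 0.034 and 0.042 m and horizontal distance between jar_blue_mid and bay_blue_floor below 0.015 m and z of jar_blue_mid in the frame of bay_blue_floor between 0.034 and 0.042 m and distance of each of done_red_mid, done_blue_mid, dish, eyepiece from where it was at the start of the episode below 0.03 m); the robot touches nothing.
It fails at once if an examined jar, the dish or the eyepiece is moved by 30 mm or more, or tipped (distance of any of done_red_mid, done_blue_mid, dish, eyepiece from where it was at the start of the episode above 0.03 m or angle between any of done_red_mid, done_blue_mid, dish, eyepiece's own z axis and vertical above 0.5 rad).
It fails at once if a jar is dropped from more than about 2 cm or thrown (moves at over 0.65 m/s out of the gripper) ((contact force between the fingers and jar_red below 0.01 N and linear speed of jar_red above 0.65 m/s) or (contact force between the fingers and jar_yellow below 0.01 N and linear speed of jar_yellow above 0.65 m/s) or (contact force between the fingers and jar_blue below 0.01 N and linear speed of jar_blue above 0.65 m/s)).
It fails at once if a jar to be loaded is tipped over (angle between any of jar_red_mid, jar_yellow_mid, jar_blue_mid's own z axis and vertical above 1 rad).
It also fails if it takes over 96 s, if anything falls off the work surface, if the arm or the gripper's body presses on something with over 40 N, if the wrist force passes 120 N, or if a joint passes its speed limit or range.

## Working session

There is one attempt and no reset: what is moved stays moved. The work goes in short steps, Python scripts to look and compute and a shell command to move; the robot and the scene stay as the last step left them, time stands still between calls to the robot, and variables do not carry over. Pictures are saved under pics/ and viewed, about 12 in all and at most 16, crops included, and the job is handed in when it is done.

```bash
mkdir -p pics; python3 - <<'E'
from plant import *
import cv2
print(get_obs())
for n in ["scene","side","wrist"]:
    c=capture(n); cv2.imwrite(f"pics/{n}0.png",c["color"][:,:,::-1]); print(n,c["mtx"].tolist(),c["dist"],c["rvec"],c["tvec"])
E
```

```text
{'time': 0.0, 'joint_positions': array([ 1.08300511e+00,  3.42690124e-01,  1.52502083e+00, -2.58277712e-05,
        1.27540572e+00, -1.46015797e-01]), 'dq': array([-1.66670502e-03,  6.42468633e-05,  5.38832311e-04, -1.49174940e-03,
        5.90673396e-04,  2.07894512e-04]), 'tau': array([-7.41390413e-04, -4.31240916e+01, -2.44212896e+01,  7.16469577e-02,
        5.60057920e-02, -1.28123788e-04]), 'tool_pos': array([175.88120647, 494.50969588, 404.06034984]), 'tcp_rot': array([-3.14008126e+00, -1.97305921e-04,  2.79982462e+00]), 'contact_force': array([ 0.34755295, -0.34368752, -0.0682496 ]), 'moment': array([ 0.03829431, -0.03171857, -0.03787118]), 'grip_width': 91.78117988797622}
scene [[405.53491244266087, 0.0, 252.82287611145628], [0.0, 405.53491244266087, 194.7656968546596], [0.0, 0.0, 1.0]] [-0.11186258  0.          0.          0.          0.        ] [ 1.92669437  1.21663991 -0.59511612] [-257.41662417 -255.69231797 1346.05518221]
side [[425.73104302642514, 0.0, 252.28400029377468], [0.0, 425.73104302642514, 192.84620820424732], [0.0, 0.0, 1.0]] [-0.05042837  0.          0.          0.          0.        ] [ 2.12728131 -0.80627373  0.3796968 ] [-405.85335397  264.70212734  820.88476662]
wrist [[268.07072766785785, 0.0, 253.9679717687873], [0.0, 268.07072766785785, 189.76351093084781], [0.0, 0.0, 1.0]] [-0.04241523  0.          0.          0.          0.        ] [-2.35732895 -1.6637664  -0.25048377] [-525.42800838  -37.12827646  389.97510228]
```

View pics/scene0.png

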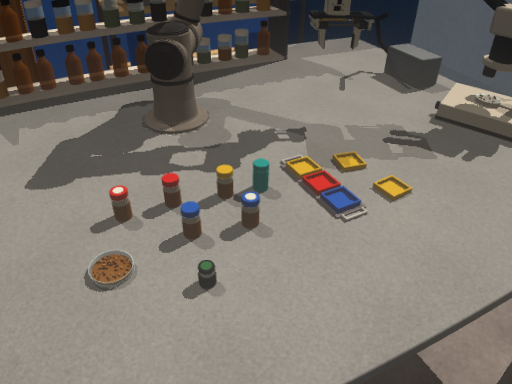

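View pics/side0.png

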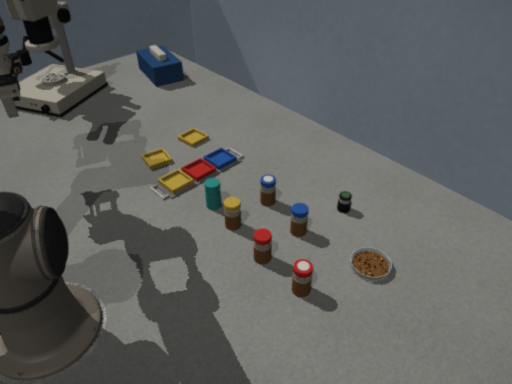

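The scene view shows plain red (171,182), yellow (225,172) and blue (190,210) caps. The stickered caps are at (119,192) and (251,199), with turquoise at (261,165). The caddy bays are yellow (304,167), red (321,182) and blue (340,200), and two loose yellow trays sit at (349,161) and (393,187). The side view agrees.

```bash
cat > h.py <<'E'
import cv2,numpy as np
from plant import *
HUE={"red":[(0,6),(174,180)],"yellow":[(19,32)],"blue":[(105,125)]}
def ray(c,uv,z):
    R=cv2.Rodrigues(np.array(c["rvec"],float))[0]; t=np.array(c["tvec"],float).ravel()
    p=cv2.undistortPoints(np.array([[uv]],float),np.array(c["mtx"]),np.array(c["dist"]))[0,0]
    o=-R.T@t; d=R.T@np.array([p[0],p[1],1.]); return (o+d*(z-o[2])/d[2])[:2]
def proj(c,P):
    return cv2.projectPoints(np.array([P],float),np.array(c["rvec"],float),np.array(c["tvec"],float),np.array(c["mtx"]),np.array(c["dist"]))[0].ravel()
def blobs(c,col,smin=150,vmin=70,amin=60):
    h=cv2.cvtColor(c["color"],cv2.COLOR_RGB2HSV); m=np.zeros(h.shape[:2],np.uint8)
    for a,b in HUE[col]: m|=cv2.inRange(h,(a,smin,vmin),(b,255,255))
    m=cv2.morphologyEx(m,cv2.MORPH_OPEN,np.ones((2,2)))
    out=[]
    for k in cv2.findContours(m,cv2.RETR_EXTERNAL,cv2.CHAIN_APPROX_NONE)[0]:
        if cv2.contourArea(k)>amin: out.append((k[:,0,:].astype(float),cv2.contourArea(k)))
    return out
def hc(k):  # hull centroid
    M=cv2.moments(cv2.convexHull(k.astype(np.int32))); return M["m10"]/M["m00"],M["m01"]/M["m00"]
E
python3 - <<'E'
from h import *
for n in ["scene","side"]:
    c=capture(n)
    for col in HUE:
        for k,a in blobs(c,col):
            u=hc(k); 
            print(n,col,np.round(u),int(a),"z13",ray(c,u,13).round(),"z68",ray(c,u,68).round())
E
```

```text
scene red [171. 179.] 115 z13 [ 360. -122.] z68 [ 440. -140.]
scene red [322. 181.] 367 z13 [531. 225.] z68 [596. 175.]
scene yellow [393. 187.] 282 z13 [630. 379.] z68 [685. 315.]
scene yellow [226. 170.] 115 z13 [382.  21.] z68 [460. -10.]
scene yellow [304. 166.] 306 z13 [451. 222.] z68 [523. 172.]
scene yellow [350. 162.] 204 z13 [484. 349.] z68 [553. 288.]
scene blue [190. 208.] 127 z13 [ 494. -115.] z68 [ 562. -133.]
scene blue [341. 200.] 229 z13 [618. 222.] z68 [674. 172.]
scene blue [70. 52.] 640 z13 [-923. -262.] z68 [-724. -266.]
scene blue [209.  29.] 68 z13 [-991.  494.] z68 [-785.  419.]
scene blue [250.  26.] 170 z13 [-964.  731.] z68 [-760.  634.]
scene blue [74. 12.] 80 z13 [-1879.  -159.] z68 [-1590.  -174.]
scene blue [50. 14.] 235 z13 [-1947.  -317.] z68 [-1652.  -317.]
side red [303. 270.] 126 z13 [ 478. -239.] z68 [ 440. -269.]
side red [263. 238.] 209 z13 [ 479. -107.] z68 [ 442. -147.]
side red [199. 170.] 360 z13 [529. 215.] z68 [487. 149.]
side yellow [232. 205.] 153 z13 [501.  31.] z68 [462. -20.]
side yellow [177. 182.] 433 z13 [449. 209.] z68 [413. 143.]
side yellow [157. 159.] 298 z13 [468. 341.] z68 [431. 266.]
side yellow [194. 138.] 269 z13 [617. 366.] z68 [569. 289.]
side blue [300. 211.] 149 z13 [ 613. -100.] z68 [ 565. -141.]
side blue [221. 159.] 250 z13 [608. 217.] z68 [560. 151.]
side blue [159.  58.] 285 z13 [ 894. 1031.] z68 [824. 902.]
```

View pics/wrist0.png

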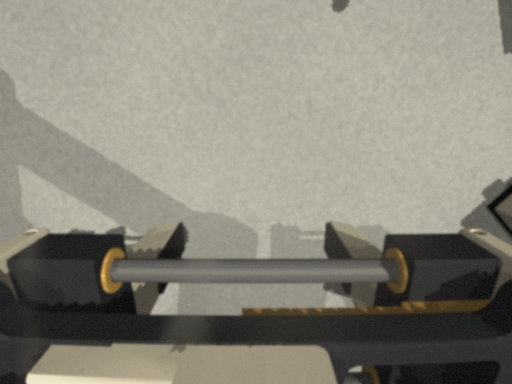

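```bash
python3 - <<'E'
from h import *
c=capture("scene")
for n,u,z in [("turq",(261,164),76),("doneblue",(251,199),74),("donered",(119,191),74),("eye",(207,265),48),("dish",(111,268),10)]: print(n,ray(c,u,z).round())
c=capture("wrist"); R=cv2.Rodrigues(c["rvec"])[0]; o=-R.T@np.ravel(c["tvec"]); s=get_obs()
y=s["tcp_rot"][2]; X=np.array([np.cos(y),np.sin(y)]);Y=np.array([np.sin(y),-np.cos(y)]); d=o[:2]-s["tool_pos"][:2]
print("cam",o,"in tool",d@X,d@Y, "axis",R[2], "ground centre",ray(c,(254,190),0),ray(c,(254,190),76))
E
```

```text
turq [481.  74.]
doneblue [594.  -7.]
donered [ 445. -261.]
eye [ 712. -154.]
dish [ 606. -320.]
cam [101.03929548 522.20686763 383.42655129] in tool 79.81233335964983 0.8886391811873535 axis [ 0.27865945 -0.09910085 -0.95526328] ground centre [213.25391048 482.35039956] [191.01155217 490.25045646]
```

```bash
python3 -m pendant '[[[-0.3,-0.2,0],[0,0,-0.171],0.09],[[-0.3,-0.2,0],[0,0,-0.171],0.09],[[-0.3,-0.2,0],[0,0,-0.171],0.09],[[-0.614,-0.401,0],[0,0,-0.342],0.09],[[-0.614,-0.401,0],[0,0,-0.342],0.09],[[-0.614,-0.401,0],[0,0,-0.342],0.09],[[-0.614,-0.401,0],[0,0,-0.342],0.09],[[-0.614,-0.401,0],[0,0,-0.342],0.09],[[-0.614,-0.401,0],[0,0,-0.342],0.09],[[-0.614,-0.401,0],[0,0,-0.342],0.09]]'
```

```text
time: 1.18
tool_pos: [422.9, 168.6, 405.0]
tcp_rot: [3.141, 0.001, -3.141]
contact_force: [0.7, 0.7, 0.1]
grip_width: 90.1
```

```bash
python3 -m pendant '[[[-0.1,-0.13,0],[0,0,0],0.06],[[-0.1,-0.13,0],[0,0,0],0.06],[[-0.1,-0.13,0],[0,0,0],0.06],[[-0.1,-0.13,0],[0,0,0],0.06],[[-0.197,-0.259,0],[0,0,0],0.06],[[-0.197,-0.259,0],[0,0,0],0.06],[[-0.197,-0.259,0],[0,0,0],0.06],[[-0.197,-0.259,0],[0,0,0],0.06],[[-0.197,-0.259,0],[0,0,0],0.06],[[-0.197,-0.259,0],[0,0,0],0.06]]'
python3 - <<'E'
from h import *
c=capture("wrist"); cv2.imwrite("pics/w1.png",c["color"][:,:,::-1])
for col in HUE:
    for k,a in blobs(c,col):
        print(col,np.round(hc(k)),int(a),"z72",ray(c,hc(k),72).round(1),"z13",ray(c,hc(k),13).round(1))
E
```

```text
time: 2.02
tool_pos: [619.8, -90.3, 403.5]
tcp_rot: [3.141, -0.001, 3.139]
contact_force: [-0.4, 0.5, -0.2]
grip_width: 60.1
red [483. 104.] 2738 z72 [533.6 172.5] z13 [532.4 222.2]
red [203.  15.] 1057 z72 [ 448.3 -140.9] z13 [ 430.8 -150.7]
red [90. 17.] 626 z72 [ 447.  -259.3] z13 [ 429.3 -291.6]
yellow [157. 287.] 75 z72 [ 775.5 -223.2] z13 [ 820.2 -248.7]
yellow [159. 260.] 99 z72 [ 733.3 -215.7] z13 [ 770.  -239.8]
yellow [326.  33.] 1152 z72 [464.9 -14. ] z13 [4.506e+02 3.000e-01]
yellow [488.  40.] 2679 z72 [467.6 164.1] z13 [453.8 212.2]
blue [473. 161.] 2240 z72 [600.6 176.3] z13 [612.1 226.7]
blue [327. 151.] 715 z72 [588.7  -4.1] z13 [597.9  12.1]
blue [214. 132.] 781 z72 [ 567.2 -135. ] z13 [ 572.3 -143.7]
```

View pics/w1.png

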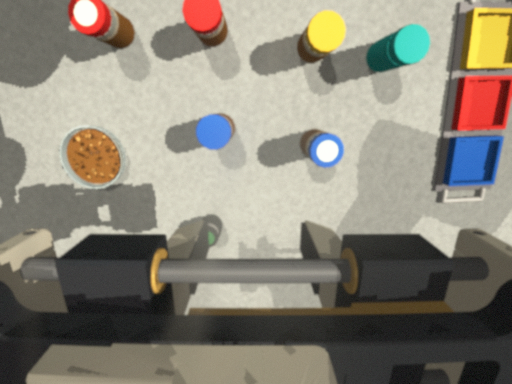

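The wrist view shows plain blue at (214,132), red (204,15), yellow (326,33), the stickered jars at (90,15) and (326,150), and the caddy on the right at (485,100). I'll take blue first, at about (566,-136).

```bash
python3 -m pendant '[[[0.027,-0.023,0.0],[0,0,0],0.08],[[0.054,-0.046,0.0],[0,0,0],0.08],[[0.054,-0.046,0.03],[0,0,0],0.08],[[0.054,-0.046,0.06],[0,0,0],0.08],[[0.054,-0.046,0.09],[0,0,0],0.08],[[0.054,-0.046,0.09],[0,0,0],0.08]]'
python3 - <<'E'
from h import *
c=capture("wrist"); cv2.imwrite("pics/w2.png",c["color"][:,:,::-1])
for n in ["wrist","side","scene"]:
  c=capture(n)
  for k,a in blobs(c,"blue"): print(n,np.round(hc(k)),int(a),ray(c,hc(k),70).round(1))
E
```

```text
time: 2.57
tool_pos: [563.0, -132.6, 309.9]
tcp_rot: [3.138, -0.009, -3.14]
contact_force: [-0.9, 0.4, -0.4]
grip_width: 79.8
wrist [395. 223.] 347 [583.9  -2.3]
wrist [254. 205.] 908 [ 566.1 -131.6]
side [300. 211.] 156 [ 562.8 -143.1]
side [221. 159.] 231 [558.5 148.9]
side [158.  58.] 303 [819.8 896.2]
scene [191. 207.] 97 [ 563.2 -132.1]
scene [340. 200.] 207 [676.4 169.5]
scene [55. 53.] 337 [-737.8 -332.7]
scene [88. 47.] 214 [-750.9 -182.6]
scene [256.  26.] 117 [-738.4  658. ]
scene [74. 12.] 81 [-1588.5  -173.3]
scene [50. 14.] 236 [-1639.1  -316.8]
```

View pics/w2.png

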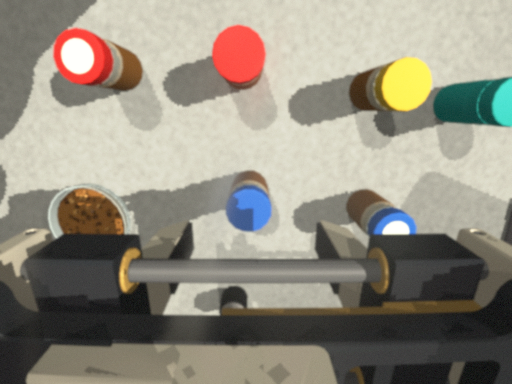

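The blue cap is at (250,205), centred between the fingers. Descending and gripping.

```bash
python3 -m pendant '[[[0,0.001,0.028],[0,0,0],0.08],[[0,0.001,0.056],[0,0,0],0.08],[[0,0.001,0.084],[0,0,0],0.08],[[0,0.001,0.112],[0,0,0],0.08],[[0,0.001,0.112],[0,0,0],0.055],[[0,0.001,0.112],[0,0,0],0.045],[[0,0.001,0.112],[0,0,0],0.03],[[0,0.001,0.112],[0,0,0],0.03],[[0,0.001,0.112],[0,0,0],0.03],[[0,0.001,0.112],[0,0,0],0.03]]'
```

```text
time: 3.6
tool_pos: [565.6, -133.6, 204.3]
tcp_rot: [-3.141, 0.003, -3.141]
contact_force: [0.0, -0.2, -1.0]
grip_width: 44.8
```

```bash
python3 -m pendant '[[[0,0,0],[0,0,0],0.03],[[0,0,0],[0,0,0],0.03],[[0,0,0],[0,0,0],0.03],[[0,0,0],[0,0,0],0.03]]'
```

```text
time: 3.93
tool_pos: [565.6, -133.8, 204.0]
tcp_rot: [-3.141, 0.002, -3.141]
contact_force: [-1.0, -1.5, 6.6]
grip_width: 39.5
```

```bash
python3 -m pendant '[[[0,0,-0.015],[0,0,0],0.03],[[0,0,-0.04],[0,0,0],0.03],[[0,0,-0.07],[0,0,0],0.03],[[0,0,-0.1],[0,0,0],0.03],[[0,0,-0.12],[0,0,0],0.03],[[0,0,-0.12],[0,0,0],0.03]]'
python3 -m pendant '[[[-0.007,0.02,0],[0,0,0],0.03],[[-0.018,0.05,0],[0,0,0],0.03],[[-0.03,0.085,0],[0,0,0],0.03],[[-0.043,0.12,0],[0,0,0],0.03],[[-0.055,0.155,0],[0,0,0],0.03],[[-0.068,0.19,0],[0,0,0],0.03],[[-0.08,0.22,0],[0,0,0],0.03],[[-0.084,0.234,0],[0,0,0],0.03],[[-0.084,0.234,0],[0,0,0],0.03]]'
python3 - <<'E'
from h import *
c=capture("wrist"); cv2.imwrite("pics/w3.png",c["color"][:,:,::-1])
for col in HUE:
    for k,a in blobs(c,col):
        print(col,np.round(hc(k)),int(a),"z72",ray(c,hc(k),72).round(1),"z13",ray(c,hc(k),13).round(1),"z18",ray(c,hc(k),18).round(1))
E
```

```text
time: 4.43
tool_pos: [566.0, -133.7, 327.6]
tcp_rot: [-3.139, 0.008, -3.141]
contact_force: [0.6, -1.1, -0.9]
grip_width: 39.1
time: 5.18
tool_pos: [649.1, 104.0, 321.0]
tcp_rot: [3.141, -0.002, -3.137]
contact_force: [-0.8, 0.1, -1.3]
grip_width: 39.7
red [373.  68.] 5288 z72 [538.6 199.3] z13 [530.6 223.9] z18 [531.3 221.8]
yellow [487. 163.] 2750 z72 [613.9 313.7] z13 [625.3 367.8] z18 [624.4 363.2]
yellow [489.  27.] 2227 z72 [504.8 289.5] z13 [488.1 337.3] z18 [489.5 333.3]
yellow [376.  11.] 1612 z72 [497.8 196.9] z13 [479.2 220.8] z18 [480.8 218.8]
blue [255. 296.] 1297 z72 [752.7 106.2] z13 [800.  106.6] z18 [796.  106.5]
blue [256. 253.] 271 z72 [703.  107.4] z13 [737.5 108.2] z18 [734.5 108.1]
blue [369. 149.] 3942 z72 [602.5 203.2] z13 [611.1 228.8] z18 [610.3 226.6]
blue [126. 131.] 1680 z72 [588.1  -3.5] z13 [592.9 -31.4] z18 [592.4 -29. ]
```

View pics/w3.png

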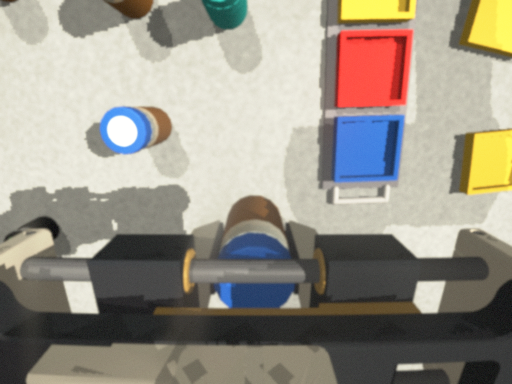

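Blue bay centre is at (369,149) and red at (373,68), with the jar held upright. Targets are blue (611,225), red (531,221) and yellow (451.5,217).

```bash
python3 -m pendant '[[[0.006,0.02,0],[0,0,0],0.03],[[0.016,0.05,0],[0,0,0],0.03],[[0.027,0.085,0],[0,0,0],0.03],[[0.035,0.11,0],[0,0,0],0.03],[[0.038,0.121,0],[0,0,0],0.03],[[0.038,0.121,0],[0,0,0],0.03],[[0.038,0.121,0.02],[0,0,0],0.03],[[0.038,0.121,0.05],[0,0,0],0.03],[[0.038,0.121,0.07],[0,0,0],0.03],[[0.038,0.121,0.07],[0,0,0],0.03]]'
python3 -m pendant '[[[0,0,0],[0,0,0],0.03]]'
```

```text
time: 6.07
tool_pos: [610.2, 218.7, 247.7]
tcp_rot: [-3.139, -0.009, 3.14]
contact_force: [-0.6, -0.8, -1.9]
grip_width: 39.6
time: 6.15
tool_pos: [611.4, 219.5, 251.8]
tcp_rot: [-3.14, -0.003, 3.14]
contact_force: [0.4, -0.9, 0.1]
grip_width: 39.7
```

```bash
python3 -m pendant '[[[0,0.005,0],[0,0,0],0.03],[[0,0.005,0.01],[0,0,0],0.03],[[0,0.005,0.02],[0,0,0],0.03],[[0,0.005,0.028],[0,0,0],0.03],[[0,0.005,0.032],[0,0,0],0.03],[[0,0.005,0.034],[0,0,0],0.03],[[0,0.005,0.034],[0,0,0],0.03],[[0,0.005,0.034],[0,0,0],0.03]]'
```

```text
time: 6.82
tool_pos: [611.2, 226.6, 218.8]
tcp_rot: [3.141, 0.0, -3.141]
contact_force: [-0.0, -0.3, -1.0]
grip_width: 39.3
```

```bash
python3 - <<'E'
from h import *
c=capture("side"); cv2.imwrite("pics/s1.png",cv2.resize(c["color"][100:230,120:290,::-1],None,fx=4,fy=4))
E
```

```text
(no output)
```

View pics/s1.png

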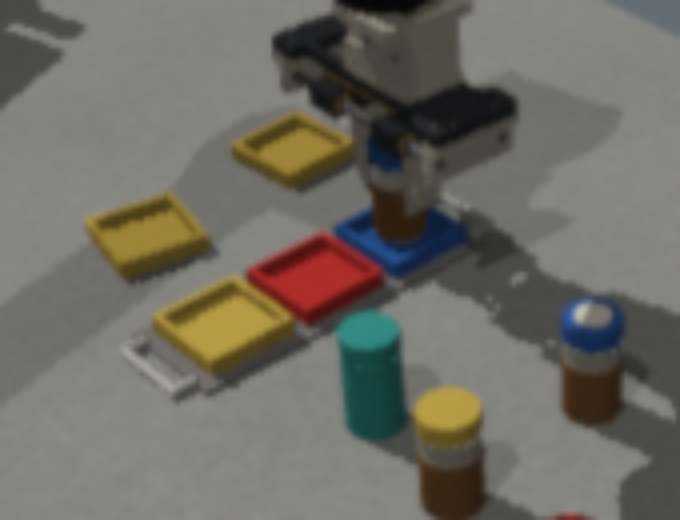

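The jar (400,230 in the crop) is inside the blue bay, with about 5 mm to go.

```bash
python3 -m pendant '[[[0,0,0.002],[0,0,0],0.03],[[0,0,0.003],[0,0,0],0.03],[[0,0,0.004],[0,0,0],0.03],[[0,0,0.005],[0,0,0],0.03],[[0,0,0.005],[0,0,0],0.03]]'
```

```text
time: 7.28
tool_pos: [611.0, 226.5, 213.5]
tcp_rot: [3.142, -0.0, -3.141]
contact_force: [0.3, -0.1, -1.3]
grip_width: 39.5
```

```bash
python3 -m pendant '[[[0,0,0.0005],[0,0,0],0.03],[[0,0,0.001],[0,0,0],0.03],[[0,0,0.001],[0,0,0],0.03]]'; python3 -m pendant '[[[0,0,0.0005],[0,0,0],0.03],[[0,0,0.001],[0,0,0],0.03],[[0,0,0.001],[0,0,0],0.03]]'
```

```text
time: 7.53
tool_pos: [611.1, 226.6, 213.1]
tcp_rot: [3.141, 0.0, -3.141]
contact_force: [-1.6, -0.3, 1.4]
grip_width: 39.8
time: 7.78
tool_pos: [611.1, 226.5, 213.1]
tcp_rot: [3.141, 0.001, -3.141]
contact_force: [-3.1, -0.6, 7.1]
grip_width: 39.6
```

```bash
python3 -m pendant '[[[0,0,0],[0,0,0],0.07],[[0,0,0],[0,0,0],0.07],[[0,0,0],[0,0,0],0.07],[[0,0,0],[0,0,0],0.07],[[0,0,-0.02],[0,0,0],0.07],[[0,0,-0.05],[0,0,0],0.07],[[0,0,-0.08],[0,0,0],0.07],[[0,0,-0.1],[0,0,0],0.07],[[0,0,-0.1],[0,0,0],0.07]]'
```

```text
time: 8.53
tool_pos: [612.1, 226.8, 317.1]
tcp_rot: [3.139, 0.009, -3.141]
contact_force: [0.7, 1.1, 1.2]
grip_width: 70.1
```

```bash
python3 -m pendant '[[[0.015,-0.024,0],[0,0,0],0.07],[[0.034,-0.055,0],[0,0,0],0.07],[[0.056,-0.09,0],[0,0,0],0.07],[[0.077,-0.125,0],[0,0,0],0.07],[[0.1,-0.16,0],[0,0,0],0.064],[[0.12,-0.195,0],[0,0,0],0.064],[[0.138,-0.224,0],[0,0,0],0.064],[[0.149,-0.241,0],[0,0,0],0.064],[[0.149,-0.241,0],[0,0,0],0.064],[[0.149,-0.241,0],[0,0,0],0.064]]'
python3 - <<'E'
from h import *
c=capture("wrist"); cv2.imwrite("pics/w4.png",c["color"][:,:,::-1]); print(get_obs()["tool_pos"])
for n in ["wrist","side","scene"]:
  c=capture(n)
  for k,a in blobs(c,"yellow"): print(n,np.round(hc(k)),int(a),ray(c,hc(k),72).round(1))
E
```

```text
time: 9.37
tool_pos: [461.9, -15.2, 311.5]
tcp_rot: [3.141, -0.0, 3.139]
contact_force: [0.3, -0.1, 0.3]
grip_width: 64.1
[462.33315958 -14.53492741 311.53417645]
wrist [152. 286.] 79 [ 549.  -112.9]
wrist [154. 258.] 98 [ 517.6 -107.6]
wrist [256. 204.] 1444 [463.  -12.1]
wrist [467. 174.] 4138 [436.7 169.9]
side [232. 205.] 150 [458.6 -23.8]
side [177. 182.] 437 [411.  138.7]
side [157. 159.] 323 [427.7 258.7]
side [187. 139.] 87 [547.1 293.2]
scene [393. 187.] 281 [688.7 310.4]
scene [226. 170.] 101 [464.5 -11.9]
scene [304. 167.] 252 [531.1 165.4]
scene [350. 161.] 206 [556.2 284. ]
```

View pics/w4.png

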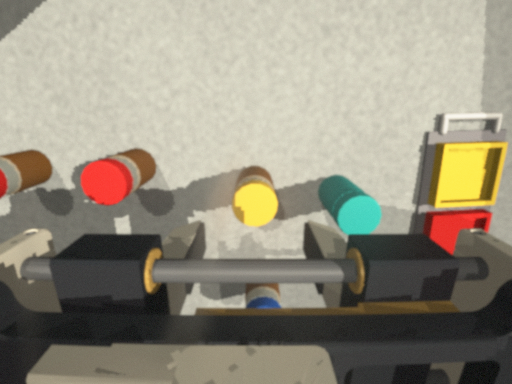

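Yellow cap (256,203) is centred between the fingers at 203 and 305, and turquoise is clear to the right. Descending.

```bash
python3 - <<'E'
from h import *
c=capture("wrist")
for k,a in blobs(c,"yellow"):
  if a>3000: print(ray(c,hc(k),18), ray(c,hc(k),16))
E
python3 -m pendant '[[[0,0.001,0.028],[0,0,0],0.064],[[0,0.001,0.056],[0,0,0],0.064],[[0,0.001,0.084],[0,0,0],0.064],[[0,0.001,0.108],[0,0,0],0.064],[[0,0.001,0.108],[0,0,0],0.055],[[0,0.001,0.108],[0,0,0],0.045],[[0,0.001,0.108],[0,0,0],0.03],[[0,0.001,0.108],[0,0,0],0.03],[[0,0.001,0.108],[0,0,0],0.03],[[0,0.001,0.108],[0,0,0],0.03]]'
python3 -m pendant '[[[0,0,0],[0,0,0],0.03],[[0,0,0],[0,0,0],0.03],[[0,0,0],[0,0,0],0.03]]'
```

```text
[449.89498155 215.31747839] [450.38504908 216.9932205 ]
time: 10.45
tool_pos: [462.8, -13.5, 205.2]
tcp_rot: [-3.141, 0.003, -3.141]
contact_force: [0.3, -0.2, 6.3]
grip_width: 39.8
time: 10.7
tool_pos: [462.8, -13.5, 205.2]
tcp_rot: [-3.141, 0.003, 3.142]
contact_force: [-0.0, 0.7, 7.2]
grip_width: 39.6
```

```bash
python3 -m pendant '[[[0,0,-0.015],[0,0,0],0.03],[[0,0,-0.04],[0,0,0],0.03],[[0,0,-0.07],[0,0,0],0.03],[[0,0,-0.1],[0,0,0],0.03],[[0,0,-0.115],[0,0,0],0.03],[[0,0,-0.115],[0,0,0],0.03]]'
python3 -m pendant '[[[0.002,0.02,0],[0,0,0],0.03],[[0.004,0.05,0],[0,0,0],0.03],[[0.006,0.085,0],[0,0,0],0.03],[[0.008,0.12,0],[0,0,0],0.03],[[0.01,0.155,0],[0,0,0],0.03],[[0.011,0.19,0],[0,0,0],0.03],[[0.012,0.215,0],[0,0,0],0.03],[[0.012,0.23,0],[0,0,0],0.03],[[0.012,0.23,0],[0,0,0],0.03],[[0.012,0.23,0],[0,0,0],0.03]]'
python3 -m pendant '[[[0,0,0],[0,0,0],0.03]]'
```

```text
time: 11.2
tool_pos: [462.8, -13.6, 322.5]
tcp_rot: [-3.14, 0.008, -3.141]
contact_force: [0.4, -0.7, -1.0]
grip_width: 39.3
time: 12.03
tool_pos: [449.6, 216.8, 317.7]
tcp_rot: [-3.141, -0.002, -3.139]
contact_force: [-0.7, 0.4, -0.2]
grip_width: 39.6
time: 12.12
tool_pos: [449.9, 215.8, 318.0]
tcp_rot: [-3.141, -0.001, -3.141]
contact_force: [-0.1, -0.2, -1.1]
grip_width: 39.9
```

Down 100 mm to about 218, shifting 1 mm in x.

```bash
python3 -m pendant '[[[-0.001,0.001,0.02],[0,0,0],0.03],[[-0.001,0.001,0.045],[0,0,0],0.03],[[-0.001,0.001,0.07],[0,0,0],0.03],[[-0.001,0.001,0.085],[0,0,0],0.03],[[-0.001,0.001,0.094],[0,0,0],0.03],[[-0.001,0.001,0.098],[0,0,0],0.03],[[-0.001,0.001,0.098],[0,0,0],0.03],[[-0.001,0.001,0.098],[0,0,0],0.03]]'
python3 - <<'E'
from h import *
for n in ["side","scene"]:
  c=capture(n); p=proj(c,(451,216,40)).astype(int); print(p)
  cv2.imwrite(f"pics/{n}2.png",cv2.resize(c["color"][p[1]-45:p[1]+45,p[0]-50:p[0]+50,::-1],None,fx=4,fy=4))
a=[cv2.imread(f"pics/{n}2.png") for n in ["side","scene"]]; cv2.imwrite("pics/both2.png",np.hstack(a))
E
```

```text
time: 12.78
tool_pos: [451.5, 217.2, 221.4]
tcp_rot: [3.141, 0.001, 3.141]
contact_force: [-0.0, 0.2, -2.1]
grip_width: 39.6
[174 172]
[303 158]
```

View pics/both2.png

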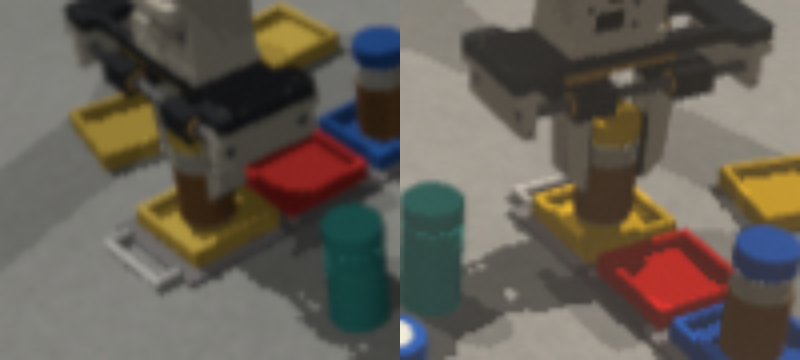

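The crops show the yellow jar hovering centred in the yellow bay in both views, with the blue jar standing in its bay. Lower about 7 mm.

```bash
python3 -m pendant '[[[0,0,0.002],[0,0,0],0.03],[[0,0,0.004],[0,0,0],0.03],[[0,0,0.005],[0,0,0],0.03],[[0,0,0.006],[0,0,0],0.03],[[0,0,0.007],[0,0,0],0.03],[[0,0,0.007],[0,0,0],0.03]]'; python3 -m pendant '[[[0,0,0.0005],[0,0,0],0.03],[[0,0,0.001],[0,0,0],0.03],[[0,0,0.001],[0,0,0],0.03]]'
```

```text
time: 13.38
tool_pos: [451.1, 217.6, 214.2]
tcp_rot: [3.141, 0.0, -3.141]
contact_force: [-2.4, -1.5, 4.2]
grip_width: 39.7
time: 13.63
tool_pos: [451.0, 217.6, 214.1]
tcp_rot: [3.141, 0.001, -3.141]
contact_force: [-3.9, -0.8, 14.5]
grip_width: 39.8
```

```bash
python3 -m pendant '[[[0,0,0],[0,0,0],0.07],[[0,0,0],[0,0,0],0.07],[[0,0,0],[0,0,0],0.07],[[0,0,0],[0,0,0],0.07],[[0,0,-0.02],[0,0,0],0.07],[[0,0,-0.05],[0,0,0],0.07],[[0,0,-0.08],[0,0,0],0.07],[[0,0,-0.1],[0,0,0],0.07],[[0,0,-0.1],[0,0,0],0.07]]'
python3 -m pendant '[[[0.002,-0.02,0],[0,0,0],0.07],[[0.004,-0.05,0],[0,0,0],0.07],[[0.006,-0.085,0],[0,0,0],0.07],[[0.007,-0.12,0],[0,0,0],0.07],[[0.007,-0.16,0],[0,0,0],0.07],[[0.007,-0.2,0],[0,0,0],0.07],[[0.007,-0.24,0],[0,0,0],0.07],[[0.007,-0.28,0],[0,0,0],0.07],[[0.007,-0.32,0],[0,0,0],0.07],[[0.007,-0.345,0],[0,0,0],0.07]]'
python3 -m pendant '[[[0,-0.015,0],[0,0,0],0.07],[[0,-0.015,0],[0,0,0],0.07],[[0,-0.015,0],[0,0,0],0.07]]'
python3 - <<'E'
from h import *
c=capture("wrist"); cv2.imwrite("pics/w5.png",c["color"][:,:,::-1]); print(get_obs()["tool_pos"])
for n in ["wrist","side","scene"]:
  c=capture(n)
  for k,a in blobs(c,"red"): print(n,np.round(hc(k)),int(a),ray(c,hc(k),72).round(1),ray(c,hc(k),17).round(1))
E
```

```text
time: 14.38
tool_pos: [452.1, 217.9, 316.7]
tcp_rot: [3.139, 0.007, -3.141]
contact_force: [1.1, 0.5, 0.0]
grip_width: 70.0
time: 15.22
tool_pos: [443.7, -130.7, 311.9]
tcp_rot: [-3.141, -0.001, 3.14]
contact_force: [0.6, 0.2, -0.4]
grip_width: 70.0
time: 15.47
tool_pos: [443.9, -142.9, 311.8]
tcp_rot: [3.14, -0.001, 3.14]
contact_force: [-0.6, 0.7, 0.1]
grip_width: 70.1
[ 443.89610517 -142.11708865  311.93915223]
wrist [254. 202.] 1433 [ 443.1 -141. ] [ 462.9 -140.9]
wrist [118. 201.] 1638 [ 442.4 -260.4] [ 462.  -290.3]
side [304. 270.] 133 [ 438.1 -270.9] [ 475.9 -240.5]
side [263. 238.] 204 [ 439.2 -150.9] [ 477.2 -110.4]
side [199. 170.] 375 [483.  142.7] [524.7 208.2]
scene [171. 179.] 111 [ 446.1 -141. ] [ 366.1 -123.2]
scene [321. 181.] 301 [599.6 169.4] [535.5 219.3]
```

View pics/w5.png

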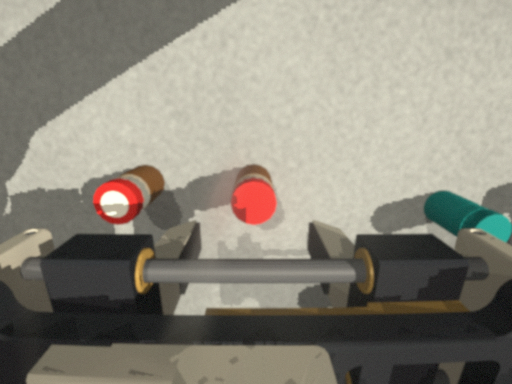

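The plain red cap (254,202) is centred between the fingers, and the stickered red one (118,201) is about 120 mm away, well clear of them. Descending.

```bash
python3 -m pendant '[[[0,0,0.028],[0,0,0],0.07],[[0,0,0.056],[0,0,0],0.07],[[0,0,0.084],[0,0,0],0.07],[[0,0,0.108],[0,0,0],0.07],[[0,0,0.108],[0,0,0],0.055],[[0,0,0.108],[0,0,0],0.045],[[0,0,0.108],[0,0,0],0.03],[[0,0,0.108],[0,0,0],0.03],[[0,0,0.108],[0,0,0],0.03],[[0,0,0.108],[0,0,0],0.03]]'
python3 -m pendant '[[[0,0,0],[0,0,0],0.03],[[0,0,0],[0,0,0],0.03],[[0,0,0],[0,0,0],0.03],[[0,0,0],[0,0,0],0.03]]'
```

```text
time: 16.5
tool_pos: [444.6, -142.6, 206.1]
tcp_rot: [-3.14, 0.003, -3.141]
contact_force: [0.3, -0.3, 6.7]
grip_width: 39.5
time: 16.83
tool_pos: [444.6, -142.7, 206.1]
tcp_rot: [-3.141, 0.003, -3.142]
contact_force: [0.4, 0.8, 7.0]
grip_width: 39.8
```

```bash
python3 -m pendant '[[[0,0,-0.015],[0,0,0],0.03],[[0,0,-0.04],[0,0,0],0.03],[[0,0,-0.07],[0,0,0],0.03],[[0,0,-0.1],[0,0,0],0.03],[[0,0,-0.125],[0,0,0],0.03],[[0,0,-0.125],[0,0,0],0.03]]'
python3 -m pendant '[[[-0.005,0.02,0],[0,0,0],0.03],[[-0.012,0.05,0],[0,0,0],0.03],[[-0.02,0.085,0],[0,0,0],0.03],[[-0.029,0.12,0],[0,0,0],0.03],[[-0.038,0.16,0],[0,0,0],0.03],[[-0.047,0.195,0],[0,0,0],0.03],[[-0.055,0.23,0],[0,0,0],0.03],[[-0.063,0.265,0],[0,0,0],0.03],[[-0.07,0.295,0],[0,0,0],0.03],[[-0.075,0.315,0],[0,0,0],0.03]]'
python3 -m pendant '[[[-0.005,0.02,0],[0,0,0],0.03],[[-0.012,0.044,0],[0,0,0],0.03],[[-0.012,0.049,0],[0,0,0],0.03],[[-0.012,0.049,0],[0,0,0],0.03],[[-0.012,0.049,0],[0,0,0],0.03]]'
```

```text
time: 17.33
tool_pos: [445.1, -142.9, 334.8]
tcp_rot: [-3.137, 0.009, -3.141]
contact_force: [0.2, 0.0, -1.4]
grip_width: 39.1
time: 18.17
tool_pos: [519.0, 175.3, 329.2]
tcp_rot: [3.141, -0.0, -3.14]
contact_force: [0.6, 0.6, -0.1]
grip_width: 39.8
time: 18.58
tool_pos: [530.7, 221.2, 329.1]
tcp_rot: [-3.141, -0.001, -3.141]
contact_force: [-0.3, -0.7, -0.3]
grip_width: 39.6
```

```bash
python3 -m pendant '[[[0,0,0.02],[0,0,0],0.03],[[0,0,0.05],[0,0,0],0.03],[[0,0,0.075],[0,0,0],0.03],[[0,0,0.095],[0,0,0],0.03],[[0,0,0.105],[0,0,0],0.03],[[0,0,0.109],[0,0,0],0.03],[[0,0,0.109],[0,0,0],0.03],[[0,0,0.109],[0,0,0],0.03]]'
python3 - <<'E'
from h import *
a=[]
for n in ["side","scene"]:
  c=capture(n); p=proj(c,(531,221,40)).astype(int)
  a.append(cv2.resize(c["color"][p[1]-45:p[1]+45,p[0]-50:p[0]+50,::-1],None,fx=4,fy=4))
cv2.imwrite("pics/both3.png",np.hstack(a))
E
```

```text
time: 19.25
tool_pos: [531.5, 221.2, 221.8]
tcp_rot: [3.141, 0.002, 3.141]
contact_force: [-0.2, 0.6, -0.7]
grip_width: 39.6
```

View pics/both3.png

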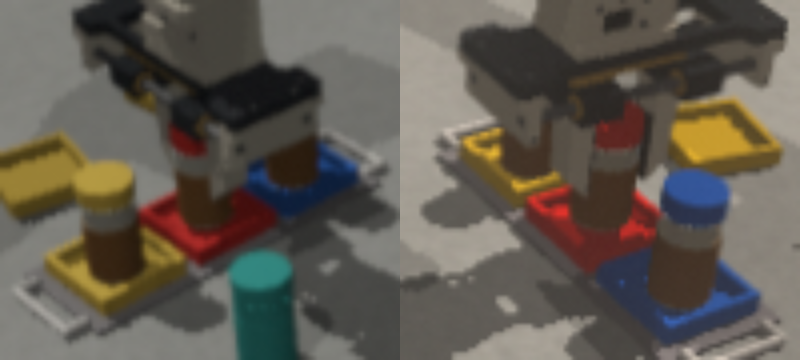

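The red jar hangs centred over the red bay, with the yellow and blue jars upright in theirs. Lowering.

```bash
python3 -m pendant '[[[0,0,0.002],[0,0,0],0.03],[[0,0,0.004],[0,0,0],0.03],[[0,0,0.005],[0,0,0],0.03],[[0,0,0.006],[0,0,0],0.03],[[0,0,0.007],[0,0,0],0.03],[[0,0,0.007],[0,0,0],0.03]]'; python3 -m pendant '[[[0,0,0.0005],[0,0,0],0.03],[[0,0,0.001],[0,0,0],0.03],[[0,0,0.001],[0,0,0],0.03]]'
```

```text
time: 19.85
tool_pos: [531.0, 221.6, 215.1]
tcp_rot: [3.141, 0.001, -3.141]
contact_force: [-3.9, -2.1, 10.2]
grip_width: 39.7
time: 20.1
tool_pos: [531.0, 221.6, 215.1]
tcp_rot: [3.141, 0.001, -3.141]
contact_force: [-5.0, -2.4, 16.7]
grip_width: 39.6
```

Contact. Release, rise, and back off towards −y and +x to look over the caddy.

```bash
python3 -m pendant '[[[0,0,0],[0,0,0],0.07],[[0,0,0],[0,0,0],0.07],[[0,0,0],[0,0,0],0.07],[[0,0,0],[0,0,0],0.07],[[0,0,-0.02],[0,0,0],0.07],[[0,0,-0.05],[0,0,0],0.07],[[0,0,-0.08],[0,0,0],0.07],[[0,0,-0.12],[0,0,0],0.07],[[0,0,-0.16],[0,0,0],0.07],[[0,0,-0.18],[0,0,0],0.07]]'
python3 -m pendant '[[[-0.03,-0.02,0],[0,0,0],0.07],[[-0.06,-0.04,0],[0,0,0],0.07],[[-0.09,-0.06,0],[0,0,0],0.07],[[-0.12,-0.08,0],[0,0,0],0.07],[[-0.14,-0.1,0],[0,0,0],0.07],[[-0.14,-0.1,0],[0,0,0],0.07],[[-0.14,-0.1,0],[0,0,0],0.07],[[-0.14,-0.1,0],[0,0,0],0.07]]'
python3 - <<'E'
from h import *
a=[]
for n in ["wrist","scene","side"]:
  c=capture(n); a.append(c["color"][:,:,::-1])
  for col in HUE:
    for k,s in blobs(c,col): print(n,col,np.round(hc(k)),int(s),"cap z70",ray(c,hc(k),70).round(),"cap in bay z80",ray(c,hc(k),80).round(),"bay",ray(c,hc(k),16).round())
cv2.imwrite("pics/fin.png",cv2.resize(a[0],None,fx=1.5,fy=1.5)); cv2.imwrite("pics/fin2.png",np.hstack(a[1:])[60:340,60:860])
E
```

```text
time: 20.93
tool_pos: [531.4, 221.7, 397.6]
tcp_rot: [3.14, 0.006, -3.141]
contact_force: [0.7, 0.8, 0.6]
grip_width: 70.1
time: 21.6
tool_pos: [670.8, 121.8, 392.1]
tcp_rot: [3.141, -0.001, -3.142]
contact_force: [-1.0, -0.1, -0.2]
grip_width: 69.9
wrist red [340.  56.] 3793 cap z70 [539. 211.] cap in bay z80 [541. 208.] bay [530. 227.]
wrist yellow [145. 270.] 184 cap z70 [795. -21.] cap in bay z80 [788. -16.] bay [831. -46.]
wrist yellow [445. 135.] 2647 cap z70 [619. 339.] cap in bay z80 [618. 332.] bay [624. 378.]
wrist yellow [445.  21.] 2454 cap z70 [504. 317.] cap in bay z80 [507. 311.] bay [488. 352.]
wrist yellow [337.  10.] 1082 cap z70 [497. 206.] cap in bay z80 [500. 203.] bay [480. 220.]
wrist blue [337. 124.] 1987 cap z70 [608. 215.] cap in bay z80 [608. 212.] bay [611. 231.]
wrist blue [137. 106.] 1020 cap z70 [589.  -4.] cap in bay z80 [589.   0.] bay [588. -27.]
scene red [321. 182.] 151 cap z70 [601. 169.] cap in bay z80 [612. 160.] bay [538. 218.]
scene red [324. 160.] 130 cap z70 [523. 230.] cap in bay z80 [536. 220.] bay [452. 285.]
scene yellow [393. 187.] 266 
[... 745 characters left out ...]
113 cap z70 [ 438. -271.] cap in bay z80 [ 431. -277.] bay [ 475. -242.]
side red [199. 171.] 205 cap z70 [483. 142.] cap in bay z80 [476. 131.] bay [524. 207.]
side red [197. 150.] 113 cap z70 [534. 226.] cap in bay z80 [526. 213.] bay [579. 297.]
side yellow [177. 183.] 248 cap z70 [411. 139.] cap in bay z80 [404. 127.] bay [446. 203.]
side yellow [162. 160.] 420 cap z70 [436. 250.] cap in bay z80 [429. 237.] bay [473. 323.]
side yellow [194. 138.] 255 cap z70 [568. 288.] cap in bay z80 [559. 273.] bay [615. 364.]
side blue [216. 162.] 61 cap z70 [538. 145.] cap in bay z80 [530. 133.] bay [584. 209.]
side blue [158.  58.] 299 cap z70 [820. 897.] cap in bay z80 [808. 874.] bay [ 889. 1024.]
```

View pics/fin.png

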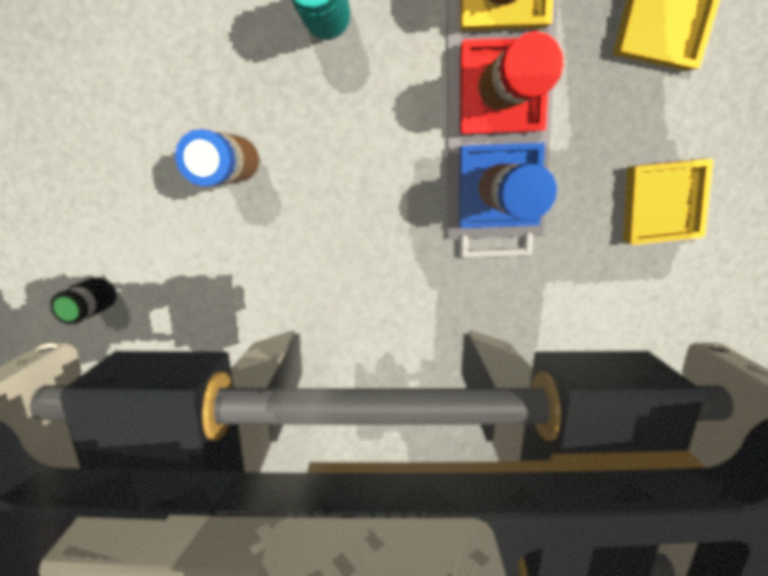

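View pics/fin2.png

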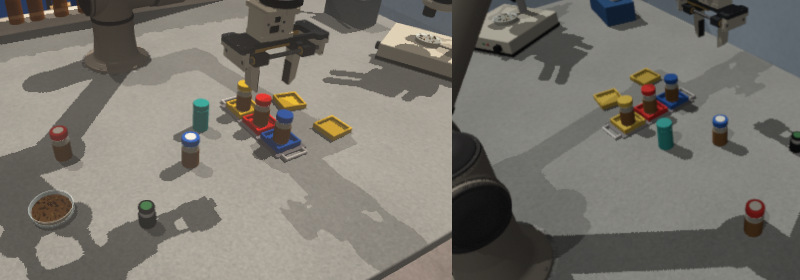

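All three jars stand in their own bays (wrist view: red at (530,65), blue at (525,190)), the bystanders are where they were, and the arm is clear. Handing in.

```bash
python3 - <<'E'
from h import *
c=capture("wrist")
for n,u in [("red",(354,44)),("blue",(351,127))]: print(n,ray(c,u,85).round())
print(close_job())
E
```

```text
red [531. 221.]
blue [610. 226.]
the job is handed in; nothing more can be done
None
```

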